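Tug-test a board carrier, then turn it over for soldering

ROBOT

A 6-joint arm with a two-finger parallel gripper is mounted at the origin on a cart in front of the work surface, level with it; the furniture and walls round the work are solid. World frame = base frame: x ahead of the robot, y to its left, z up, the work surface at z = 0. Lengths are in m, angles in rad, forces in N, time in s.
With the tool pointing down it reaches from about 0.25 to 0.725 m from the base axis. Payload 4 kg.
Tool frame: the origin (TCP) lies between the finger pads; the fingertips stand 19 mm ahead of it and the grasp point (between the pads) is the TCP; z points along the fingers, y is the line along which they close (so a half turn about z gives the same grasp; the last joint's range is limited). The gripper opens to 85 mm and grips with 20 to 120 N. Pads are 22 mm wide; open, the fingers measure 114 mm over their backs; the gripper's body (76 mm by 85 mm) begins 54 mm behind the grasp point. The pads swing forward as they close: fully open they stand 13 mm farther back than shut.
Start: joints at [1.219, 0.241, 0.005, 1.335, 0, 1.571], TCP at [0.172, 0.469, 0.218] pointing down, gripper open.
Joint ranges: [-2.72, 2.72], [-1.05, 1.87], [-1.09, 1.28], [-1.99, 2.15], [-1.42, 1.44], [-3.14, 3.14]. Speed limits (rad/s): [2.79, 2.79, 3.14, 3.14, 3.14, 3.14].

INTERFACE

Orientations are given as a unit quaternion [w, x, y, z].
In Python, from cell import r, vision, job gives the robot as it stands (r), with the cameras (vision) and the job (job).
- The arm moves only by the shell command python3 steer.py 'ROWS' [OPENING] [FORCE]. ROWS is a JSON list of rows, 1 to 20 of them, each of 6 numbers: dx, dy, dz in m, then a rotation vector rx, ry, rz in rad; each row is the pose to reach, as a shift and turn from the pose commanded when the command began, along the tool's axes at that moment; what a row does not reach only later rows make up. A row lasts 1/10 s, in which the tool goes at most 0.05 m and 0.15 rad, less where a joint would pass 70% of its speed; a pose out of reach is approached as far as the arm can. OPENING is the finger opening in m, set as the command begins (- or left out keeps the last). The fingers move at their own pace and stop on an object; FORCE is the grip in N (left out, the last holds). Time passes only in rows, so rows that do not move let the fingers close. It prints the time, the measured TCP pose, the force, the opening and the grip force at its end.
- r.sense(): the state, without advancing time (a new reading comes with each control period).
- vision.read_camera(name): name is "scene" or "top" or "wrist"; returns a dict with "color" (480x640x3 uint8, blue, green, red), "K" (3x3 intrinsics, pixels), "origin" and "attitude" of the camera in the world. Camera axes: x right, y up, looking along -z (the intrinsics and any distortion apply to the point x, -y, -z); pixel columns grow to the right and rows downward; lengths in m; the calibration is good to about 2 mm. The wrist camera is an equidistant fisheye: a pixel r from the principal point sees the ray r / f radians off the axis. A picture is of the moment at which its call begins. There is no depth.
- job.sign_off(): hands the job in; it is judged then, once.
The state is a dict: "t": time; "joint_pos": joint angles; "joint_velocities": joint speeds; "joint_torque": joint torques, N m; "tool_pos": TCP position; "tcp_rot": TCP orientation; "contact_force": force on the tool from outside, world axes, zero at the start; "wrist_torque": the same for the moment, N m; "gripper_width": finger opening in m; "grasp_force": force on a finger pad.
Only numpy, scipy, OpenCV 4.12 (cv2) and the standard library are available. Lean on these libraries where they do the work, as an engineer would, in place of code of your own. Each camera call takes 0.05 s, during which the arm holds its last target. There are 200 camera calls.

TASK

The board in the turn-over stand has to be soldered from underneath. First, with the cradle still level, hook or hold the carrier's upright tab and pull it firmly for a moment straight out towards the open end of the cradle, to prove that the spring bolt holds it; if the carrier slides instead, push it fully home and pull again until it holds. Then turn the cradle half a turn, tab end down and far end up and over, until it rests on its other stop with the board's underside up and the carrier still bolted in, and leave the other things on the mat where they are.

Things in the scene. Friction and masses are not known exactly. Their poses are not given: they have to be found in the camera images.
- stand: Grey fixed stand: base plate 170 (x) x 262 (y) x 10 mm, two uprights 52 mm wide, 152 mm high, at y = +-106 to 116 mm, with the pivoting cradle between them. Origin: on the mat under the middle; z up; x points from the open (tab) end of the level cradle to its far end. The pivot axis is parallel to y, 130 mm above the origin. The cradle clears the base plate all the way round.
- cradle (a joint): Cradle angle, rad: 0 = level, board's parts up, on one stop; grows as the tab end (stand -x) goes down and the far end comes up and over towards -x; 3.14 = upside down on the other stop. It cannot turn the other way and stays where it is left (friction about 0.4 N m: 5 to 8 N on an edge).
- seat (a point): Point on the cradle where the carrier's origin lies when the carrier is fully home: in the middle, 11.5 mm under the pivot axis while level; axes then as the stand's, turning with the cradle. Cradle: bare metal frame, x -80 to +97 mm, y +-62 mm of the pivot, side rails with grooves (carrier has about 1 mm play up and down), open at the -x end, a thin near bar under the carrier.
- far_bar (a point): Middle of the cradle's far cross bar, the carrier's end stop: 10 mm (x) x 124 (y) x 16 (z), 91.5 mm from the pivot in x and 8 mm below it while level. Nothing behind, below or above it, so it can be hooked or pushed from any side. Turns with the cradle.
- carrier: Loose black board carrier, 5 mm plate, 172 x 104 mm, about 0.4 kg, slides along x in the cradle. Origin: middle of its underside; axes as the stand's while level. Green board on it (x -25 to +75 mm, up to 12 mm above the plate). It starts 0 to 7 mm short of home: the bolt may have caught or not. Not bolted, it slides with 1 to 5 N and falls out when the cradle is turned.
- tab (a point): Middle of the carrier's upright pull tab: bare metal, 4 mm thick (x), 60 mm wide (y), at the carrier's open end, x = -83 mm, top 34 mm above the carrier's origin, plate surface 5 mm above it; this point 19 mm above it. Between tab and board 50 mm of plate is clear: fingertips can go down behind the tab, pinch it, or press the plate down there.
- reel: Bystander: solder reel with green flanges, 52 mm across, 42 mm high, upright. Origin: middle of its underside.
- jar: Bystander: white jar with a black lid, 54 mm across, 49 mm high. Origin: middle of its underside.
- pen: Bystander: white and green pen, 14 x 135 x 13 mm, lying. Origin: middle of its underside.
- bolt_housing: Small dark block with the spring bolt (8 mm, steel) on the left (+y) rail at the cradle's open end, black knob outside; turns with it. By its spring the bolt snaps behind the carrier's shoulder when the carrier is pushed fully home (some 5 N); the carrier then has 3 mm of play along x, but a firm pull (6 to 15 N) cannot bring it out. Origin: the extended bolt's tip, x = -66 mm from the pivot.

How it is judged:
On the way, in this order (a step that is already met when the one before it is completed fails the run):
1. with the cradle level, the carrier is pulled outwards so that its bolt takes more than 4 N, and the bolt holds (contact force between bolt_housing and carrier above 4 N and x of carrier in the frame of seat between -0.006 and -0.0015 m and value of joint cradle below 0.2 rad), for 0.05 s.
2. the cradle is turned upside down with the carrier in it (value of joint cradle above 2.9 rad and x of carrier in the frame of seat above -0.006 m), for 0.1 s.
At the end, for the whole second after the job is handed in: the cradle rests upside down on its far stop (joint above 3.0 rad), at rest, the carrier still bolted in it (within 6 mm of fully home) (value of joint cradle above 3 rad and velocity of joint cradle below 0.05 rad/s and x of carrier in the frame of seat between -0.006 and 0.003 m and linear speed of carrier below 0.02 m/s); the robot touches nothing.
It fails at once if the cradle is turned while the carrier is not held by its bolt (over 8 mm short of home) (value of joint cradle above 0.6 rad and x of carrier in the frame of seat below -0.008 m).
It fails at once if the solder reel is moved by over 30 mm (distance of reel from where it was at the start of the episode above 0.03 m).
It fails at once if the jar is moved by over 30 mm (distance of jar from where it was at the start of the episode above 0.03 m).
It fails at once if the pen is moved by over 30 mm (distance of pen from where it was at the start of the episode above 0.03 m).
It also fails if it takes over 67 s, if anything falls off the work surface, if the arm or the gripper's body presses on something with over 40 N, if the wrist force passes 120 N, or if a joint passes its speed limit or range.

## Working session

There is one attempt and no reset: what is moved stays moved. The work goes in short steps, Python scripts to look and compute and a shell command to move; the robot and the scene stay as the last step left them, time stands still between calls to the robot, and variables do not carry over. Pictures are saved under pics/ and viewed, at most 10 in all, crops included, and the job is handed in when it is done.

```bash
ls; mkdir -p pics
cat > h.py <<'E'
import numpy as np, cv2
from scipy.spatial.transform import Rotation as R
from cell import r, vision, job
def rot(q): q=np.asarray(q,float); return q if q.shape==(3,3) else R.from_quat(q,scalar_first=True).as_matrix()
def ray(c,u,v,fish=False):
    K=c["K"]; x=(u-K[0][2])/K[0][0]; y=(v-K[1][2])/K[1][1]
    if fish:
        th=np.hypot(x,y); s=np.sin(th)/max(th,1e-9); d=np.array([x*s,-y*s,-np.cos(th)])
    else: d=np.array([x,-y,-1.])
    d=rot(c["attitude"])@d; return np.array(c["origin"]),d/np.linalg.norm(d)
def onz(c,u,v,z,fish=False):
    o,d=ray(c,u,v,fish); return o+d*(z-o[2])/d[2]
def tri(a,b):
    (o1,d1),(o2,d2)=a,b
    t=np.linalg.lstsq(np.c_[d1,-d2],o2-o1,rcond=None)[0]
    p,q=o1+d1*t[0],o2+d2*t[1]; return (p+q)/2,np.linalg.norm(p-q)
def proj(c,p):
    q=rot(c["attitude"]).T@(np.array(p)-c["origin"]); K=c["K"]
    return K[0][0]*q[0]/-q[2]+K[0][2],K[1][1]*q[1]/q[2]+K[1][2]
E
python3 - <<'E'
from h import *
for n in("scene","top"):
    c=vision.read_camera(n); cv2.imwrite(f"pics/{n}0.png",c["color"]); print(n,c["K"],c["origin"],c["attitude"])
s=r.sense(); print(s["tool_pos"],s["tcp_rot"],s["t"])
E
```

```text
cell.py
pics
steer.py
scene [[469.35087504   0.         316.5686963 ]
 [  0.         469.35087504 235.86340978]
 [  0.           0.           1.        ]] [-0.035177   -0.33259074  0.68143429] [ 0.78476229  0.3879467  -0.22408634 -0.42828825]
top [[454.73357921   0.         317.75552003]
 [  0.         454.73357921 242.8772729 ]
 [  0.           0.           1.        ]] [0.53416262 0.03022185 0.94890427] [ 0.71398573  0.029135   -0.02321449 -0.69916852]
[0.17208574 0.46880818 0.21748271] [-1.81049265e-04  1.74992479e-01  9.84569290e-01 -9.54850475e-04] 0.1
```

View pics/scene0.png

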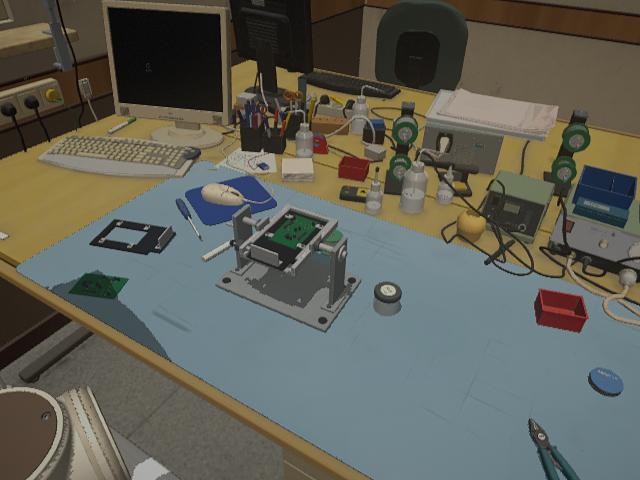

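View pics/top0.png

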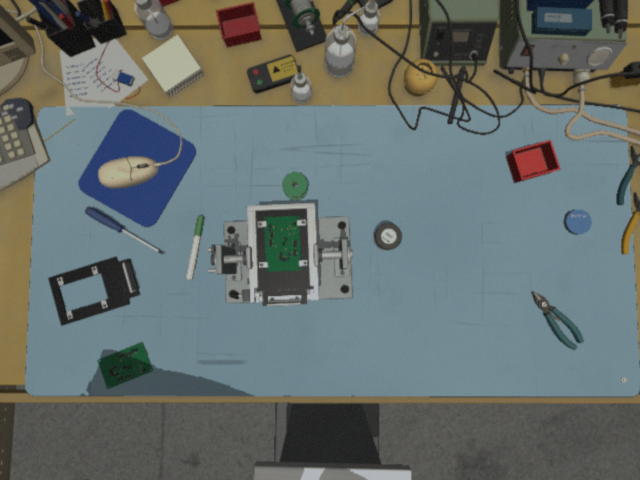

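The scene shows the stand in the middle with its tab end facing the robot (scene ~270,255; top ~287,300). The reel (top 295,185) is beyond the far end, the jar (388,235) is to the right and the pen (195,245) to the left. I'll crop in next.

Run:
```python
import cv2
a=cv2.imread("pics/scene0.png")[190:335,200:375]; cv2.imwrite("pics/sc.png",cv2.resize(a,None,fx=4,fy=4,interpolation=cv2.INTER_CUBIC))
a=cv2.imread("pics/top0.png")[190:315,195:370]; cv2.imwrite("pics/tc.png",cv2.resize(a,None,fx=4,fy=4,interpolation=cv2.INTER_CUBIC))
```

```text
(no output)
```

View pics/sc.png

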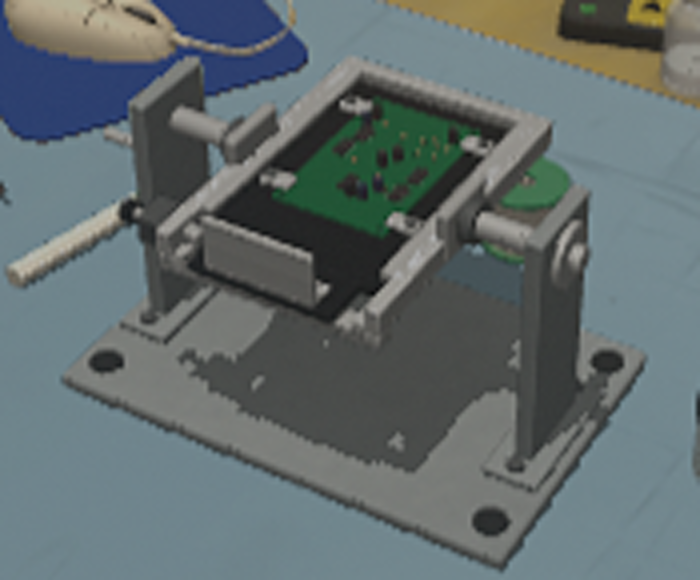

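View pics/tc.png

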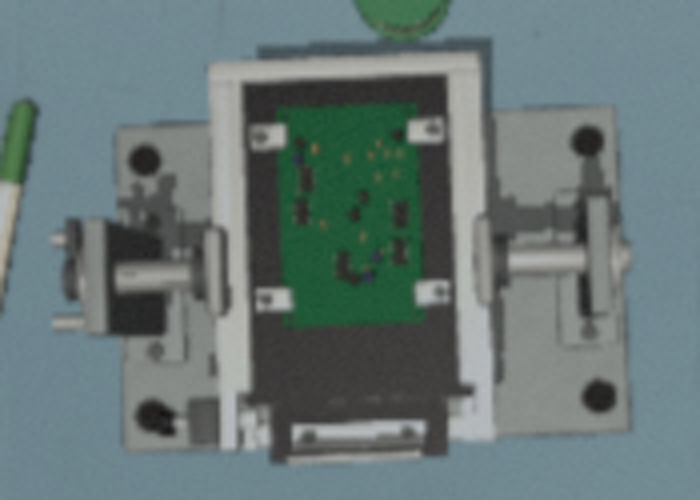

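The scene crop shows the tab's top edge from (203,217) to (316,257) and the far bar's top corners at (352,60) and (551,123). In the top crop the tab is a thin light strip from (287,459) to (425,453), the bar corners are (209,64) and (479,54), and the base corners are (117,127), (615,107), (630,430) and (124,450).

```bash
cat >> h.py <<'E'
def cams(): return {n:vision.read_camera(n) for n in("scene","top")}
E
python3 - <<'E'
from h import *
C=cams(); S,T=C["scene"],C["top"]
s=lambda x,y:(x/4+200-.375,y/4+190-.375); t=lambda x,y:(x/4+195-.375,y/4+190-.375)
P=np.array([onz(T,*t(*p),.01) for p in[(117,127),(615,107),(630,430),(124,450)]])
print("base",P.round(3).tolist(),"mid",P.mean(0).round(4))
d=(P[0]+P[1]-P[2]-P[3]); print("yaw x",np.arctan2(d[1],d[0]),"sizes",np.linalg.norm(d)/2,np.linalg.norm(P[0]+P[3]-P[1]-P[2])/2)
Q=np.array([onz(S,*s(*p),.01) for p in[(65,378),(500,568),(645,357)]]);print("scene base",Q.round(3).tolist(), "mid",((Q[0]+Q[2])/2).round(4))
for n,a,b in[("tabL",(203,217),(287,457)),("tabR",(316,257),(425,452)),("barL",(352,57),(209,62)),("barR",(551,122),(480,53)),("railR end",(375,312),(494,438))]:
    p,e=tri(ray(S,*s(*a)),ray(T,*t(*b))); print(n,p.round(4),"err",e.round(4))
g=cv2.inRange(cv2.cvtColor(T["color"],cv2.COLOR_BGR2HSV),(50,80,50),(85,255,255))
n,_,st,ce=cv2.connectedComponentsWithStats(g)
for i in range(1,n):
    if st[i,4]>40: print("green",ce[i].round(1),st[i,4],onz(T,*ce[i],.042).round(3))
print("jar",onz(T,388,236,.049).round(3))
E
```

```text
base [[0.645, 0.235, 0.01], [0.66, -0.024, 0.01], [0.494, -0.034, 0.01], [0.478, 0.225, 0.01]] mid [0.5691 0.1007 0.01  ]
yaw x 0.06022509693503692 sizes 0.16697911851306868 0.25957141798783956
scene base [[0.473, 0.22, 0.01], [0.486, -0.038, 0.01], [0.655, -0.025, 0.01]] mid [0.5639 0.0976 0.01  ]
tabL [0.4843 0.1256 0.1497] err 0.0014
tabR [0.4881 0.0649 0.1506] err 0.0004
barL [0.6618 0.1683 0.1266] err 0.001
barR [0.6676 0.0456 0.1279] err 0.0014
railR end [0.4933 0.0357 0.1283] err 0.002
green [294.8 184.4] 464 [0.719 0.087 0.042]
green [282.  243.2] 1720 [0.599 0.11  0.042]
green [199.  225.5] 102 [0.631 0.278 0.042]
green [126.1 363.6] 1014 [0.355 0.41  0.042]
jar [ 0.617 -0.101  0.049]
```

The triangulated points agree with the stand model: tab top 0.150 m (expected 0.1525), far bar 0.127 m (0.130). That puts the stand's origin at about (0.568, 0.101) with a yaw of about 0.055. Plan:
1. Pinch the tab and pull it.
2. Turn about 60° while still holding the tab.
3. Carry the far bar over from behind.

Next I compute the approach.

```bash
cat >> h.py <<'E'
O=np.array([.568,.101,0]); YAW=.055
def st(x,y,z): return O+np.array([x*np.cos(YAW)-y*np.sin(YAW),x*np.sin(YAW)+y*np.cos(YAW),z])
def att(pitch): # tool y = stand x, z down at pitch 0; pitch>0 tips tool z towards +x
    c,s=np.cos(YAW),np.sin(YAW); x,y,z=np.array([c,s,0]),np.array([-s,c,0]),np.array([0,0,1.])
    tz=-z*np.cos(pitch)+x*np.sin(pitch); ty=x*np.cos(pitch)+z*np.sin(pitch); return np.c_[np.cross(ty,tz),ty,tz]
def delta(p,M,p0=None,M0=None):
    s=r.sense(); p0=s["tool_pos"] if p0 is None else p0; M0=rot(s["tcp_rot"]) if M0 is None else M0
    return np.r_[M0.T@(np.array(p)-p0),R.from_matrix(M0.T@M).as_rotvec()].round(4).tolist()
E
python3 - <<'E'
from h import *
print(st(-.083,0,.205)); print(delta(st(-.083,0,.205),att(0)))
E
```

```text
[0.48512551 0.0964373  0.205     ]
[-0.4222, -0.2419, 0.0131, -0.0012, 0.0008, 1.1639]
```

```bash
python3 steer.py '[[-0.035,-0.02,0.001,0,0,0.1],[-0.07,-0.04,0.002,0,0,0.2],[-0.105,-0.06,0.003,0,0,0.3],[-0.14,-0.08,0.004,0,0,0.4],[-0.175,-0.1,0.005,0,0,0.5],[-0.21,-0.12,0.006,0,0,0.6],[-0.245,-0.14,0.007,0,0,0.7],[-0.28,-0.16,0.008,0,0,0.8],[-0.315,-0.18,0.009,0,0,0.9],[-0.35,-0.2,0.01,0,0,1.0],[-0.385,-0.22,0.012,0,0,1.08],[-0.41,-0.235,0.013,0,0,1.13],[-0.422,-0.242,0.013,0,0,1.164],[-0.422,-0.242,0.013,0,0,1.164],[-0.422,-0.242,0.013,0,0,1.164]]' 0.045 30
python3 - <<'E'
from h import *
s=r.sense(); print(s["tool_pos"],s["joint_pos"],s["contact_force"]); print(delta(st(-.083,0,.148),att(0)))
c=vision.read_camera("wrist"); cv2.imwrite("pics/w1.png",c["color"]); print(c["K"],c["origin"],c["attitude"])
E
```

```text
t: 1.7
tool_pos: [0.4844, 0.0973, 0.2051]
tcp_rot: [-0.001, 0.687, 0.727, -0.0]
contact_force: [-0.8, -0.1, -0.7]
gripper_width: 0.045
grasp_force: 0.0
[0.48439791 0.09727873 0.2051162 ] [ 1.97760826e-01  2.35910344e-01 -3.57563440e-02  1.30013673e+00
  6.66432221e-04  1.71279372e+00] [-0.80291734 -0.07494551 -0.74282768]
[-0.0009, 0.0007, 0.0571, -0.0011, -0.0005, 0.0008]
[[371.64829954   0.         317.79805998]
 [  0.         371.64829954 242.1737685 ]
 [  0.           0.           1.        ]] [0.48144634 0.16845858 0.36014283] [ 0.98968572 -0.14055477 -0.00343008  0.02747317]
```

View pics/w1.png

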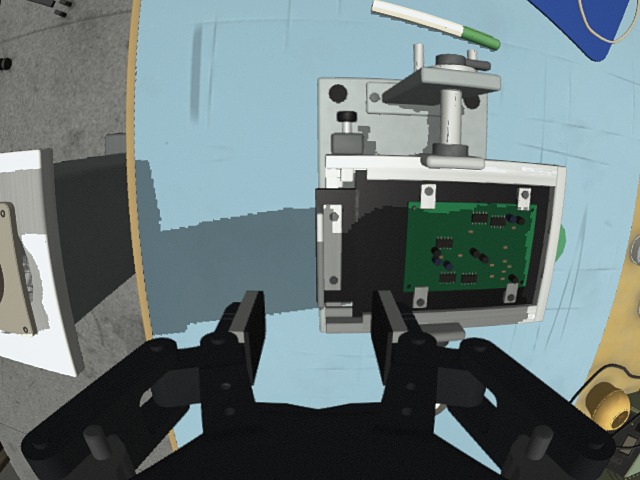

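The wrist view shows the tab edge-on at column ~320, rows 205–290. Its screwed foot (columns 326–341) is on the board side, and the fingers straddle the tab at 263 and 375. I'll check its position by casting a ray.

Run:
```python
from h import *
c=vision.read_camera("wrist")
for u,z in((317,.1525),(322,.1525),(326,.126),(341,.126)): 
    p=onz(c,u,245,z,True); d=p-O; print(u,p.round(4),"stand x",(d[0]*np.cos(YAW)+d[1]*np.sin(YAW)).round(4))
g=c["color"][235:255,300:350].mean(0).astype(int); print(g.sum(1)//3)
```

```text
317 [0.4841 0.1069 0.1525] stand x -0.0835
322 [0.487  0.1071 0.1525] stand x -0.0806
326 [0.4903 0.0994 0.126 ] stand x -0.0776
341 [0.5002 0.0999 0.126 ] stand x -0.0677
[109 109 109 109 109 110 109 109 109 109 109 109 109 109 111 106  48 102
 145 166 168 160 145 120 111 142 144 142 141 142 141 141 140 142 142 140
 140 142 144 145 136  96  33  27  31  31  32  31  31  31]
```

```bash
python3 steer.py '[[0,0.001,0.01,0,0,0],[-0.001,0.001,0.02,0,0,0],[-0.001,0.001,0.03,0,0,0],[-0.001,0.001,0.04,0,0,0],[-0.001,0.001,0.048,0,0,0],[-0.001,0.001,0.053,0,0,0],[-0.001,0.001,0.053,0,0,0]]' && python3 steer.py '[[0,0,0,0,0,0],[0,0,0,0,0,0],[0,0,0,0,0,0],[0,0,0,0,0,0],[0,0,0,0,0,0],[0,0,0,0,0,0],[0,0,0,0,0,0],[0,0,0,0,0,0]]' 0.0 30
```

```text
t: 2.5
tool_pos: [0.4855, 0.0957, 0.1513]
tcp_rot: [-0.001, 0.687, 0.726, -0.001]
contact_force: [-0.4, 0.2, 0.3]
gripper_width: 0.0448
grasp_force: 0.0
t: 3.3
tool_pos: [0.4861, 0.0959, 0.1523]
tcp_rot: [0.0, 0.687, 0.726, 0.0]
contact_force: [-0.3, -0.3, 0.4]
gripper_width: -0.0001
grasp_force: 0.0
```

Run:
```python
from h import *
s=r.sense(); print(s["gripper_width"],s["grasp_force"],s["contact_force"])
c=vision.read_camera("wrist"); a=c["color"][130:400,200:500]
C=vision.read_camera("scene")["color"][180:330,200:370]
cv2.imwrite("pics/w2.png",np.hstack([cv2.resize(a,(440,396)),cv2.resize(C,(449,396))])[:,:800])
```

```text
-0.00011511197709474754 0.0 [-0.25922084 -0.33695451  0.44019576]
```

View pics/w2.png

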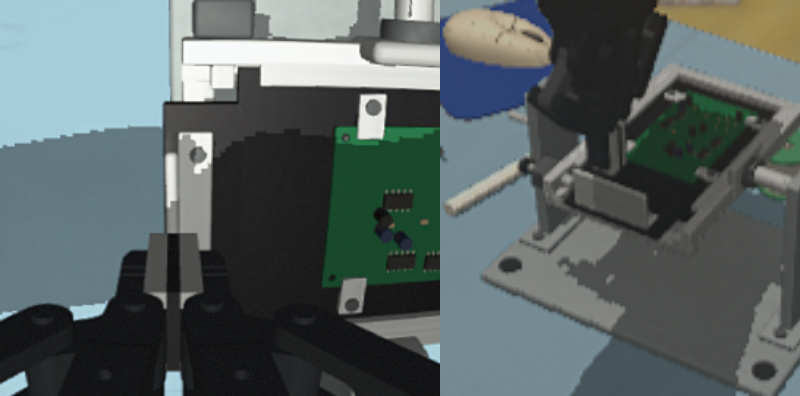

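Run:
```python
from h import *
C=vision.read_camera("scene"); k=449/170
def cr(p): u,v=proj(C,p); return round(440+(u-200)*k),round((v-180)*k)
s=r.sense(); p=s["tool_pos"]; M=rot(s["tcp_rot"])
print("tip",cr(p+M[:,2]*.019),"tcp",cr(p),"tip+11,-11",cr(p+M@[.011,0,.019]),cr(p+M@[-.011,0,.019]))
for y in(.03,-.03): print("tabtop",cr(st(-.083,y,.1525)),"bot",cr(st(-.083,y,.1235)))
g=cv2.resize(C["color"][215:285,225:325],(800,560),interpolation=cv2.INTER_CUBIC); cv2.imwrite("pics/s3.png",g)
```

```text
tip (611, 201) tcp (610, 179) tip+11,-11 (598, 196) (624, 206)
tabtop (572, 166) bot (575, 198)
tabtop (645, 193) bot (646, 226)
```

View pics/s3.png

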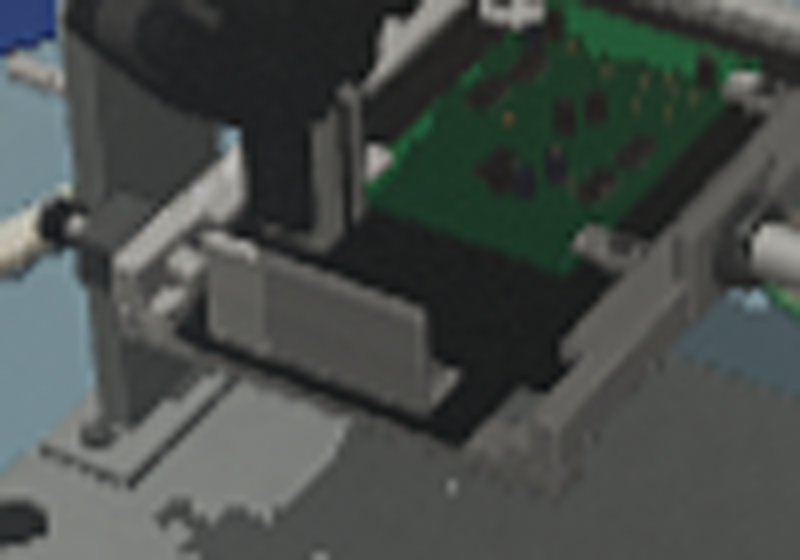

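The scene crop shows the closed fingertips ending at about (310,250), which is scene pixel (264,246), right at the tab's top edge. A tip 19 mm ahead of the TCP would project to row 256. I'll measure the actual tip height from two views.

Run:
```python
from h import *
C=vision.read_camera("scene"); W=vision.read_camera("wrist"); s=r.sense(); p=s["tool_pos"]; print(p,W["origin"])
M=rot(s["tcp_rot"])
def pw(q):
    q=rot(W["attitude"]).T@(np.array(q)-W["origin"]); K=W["K"]; th=np.arctan2(np.hypot(q[0],q[1]),-q[2]); f=th/np.hypot(q[0],q[1])*K[0][0]
    return (K[0][2]+f*q[0]).round(1),(K[1][2]-f*q[1]).round(1)
for dz in(0,.01,.019): print("tipside",dz,pw(p+M@[-.011,0,dz]),pw(p+M@[.011,0,dz]))
for y in(.03,-.03): print("tab ends",pw(st(-.083,y,.1525)),pw(st(-.083,y,.1235)))
for dz in(0,.01,.019): print([tuple(np.round(proj(C,p+M@[sx,0,dz]),1)) for sx in(-.011,.011)])
print(tri(ray(C,266.5,246),ray(W,317,290,True)))
cv2.imwrite("pics/w4.png",cv2.resize(W["color"][190:340,240:400],None,fx=4,fy=4,interpolation=cv2.INTER_CUBIC))
```

```text
[0.48609614 0.09584157 0.15226493] [0.483026   0.16709812 0.30728378]
tipside 0 (np.float64(316.0), np.float64(318.6)) (np.float64(315.9), np.float64(275.0))
tipside 0.01 (np.float64(316.1), np.float64(309.1)) (np.float64(316.0), np.float64(267.4))
tipside 0.019 (np.float64(316.2), np.float64(301.3)) (np.float64(316.1), np.float64(261.1))
tab ends (np.float64(313.6), np.float64(232.6)) (np.float64(314.3), np.float64(218.1))
tab ends (np.float64(314.2), np.float64(351.4)) (np.float64(314.6), np.float64(323.4))
[(np.float64(269.3), np.float64(249.7)), (np.float64(259.2), np.float64(245.9))]
[(np.float64(269.5), np.float64(254.0)), (np.float64(259.5), np.float64(250.2))]
[(np.float64(269.7), np.float64(257.9)), (np.float64(259.7), np.float64(254.0))]
(array([0.48909072, 0.09698718, 0.15219998]), np.float64(0.00713367180719769))
```

View pics/w4.png

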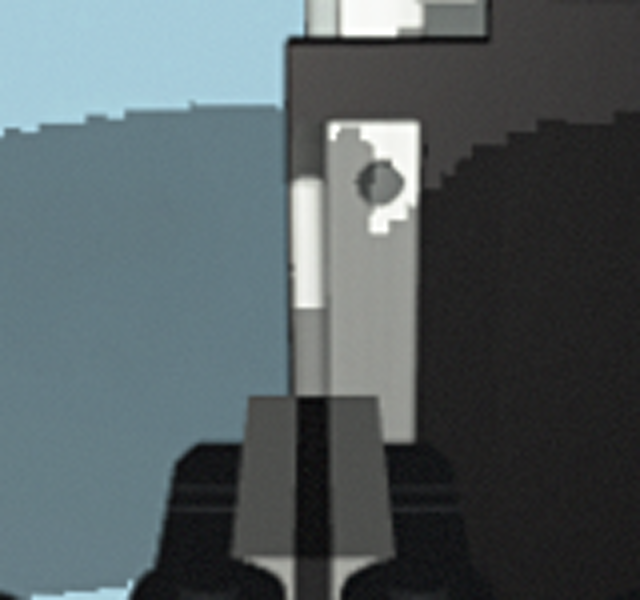

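Both views put the closed fingertips at z≈0.153, just above the tab's top edge, so the pinch closed over it without touching. That means the tips reach about level with the TCP. I'll open, go lower while watching the force, and close again.

```bash
Z='[[0,0,0,0,0,0],[0,0,0,0,0,0],[0,0,0,0,0,0],[0,0,0,0,0,0],[0,0,0,0,0,0],[0,0,0,0,0,0]]'
python3 steer.py '[[0,0,0,0,0,0],[0,0,0,0,0,0],[0,0,0,0,0,0],[0,0,0,0,0,0]]' 0.04 30 | tail -3; python3 steer.py '[[0,0,0.004,0,0,0],[0,0,0.008,0,0,0],[0,0,0.008,0,0,0]]' ; python3 steer.py '[[0,0,0.004,0,0,0],[0,0,0.006,0,0,0],[0,0,0.006,0,0,0]]'; python3 steer.py '[[0,0,0,0,0,0],[0,0,0,0,0,0],[0,0,0,0,0,0],[0,0,0,0,0,0],[0,0,0,0,0,0],[0,0,0,0,0,0]]' 0 30
python3 - <<'E'
from h import *
C=vision.read_camera("scene"); W=vision.read_camera("wrist")
cv2.imwrite("pics/p5.png",np.hstack([cv2.resize(W["color"][190:340,240:400],(400,375)),cv2.resize(C["color"][210:290,220:305],(398,375))]))
E
```

```text
contact_force: [0.1, 0.1, 0.1]
gripper_width: 0.04
grasp_force: 0.0
t: 4.25
tool_pos: [0.4855, 0.0957, 0.1434]
tcp_rot: [-0.0, 0.687, 0.726, -0.001]
contact_force: [0.3, -0.4, -0.1]
gripper_width: 0.0399
grasp_force: 0.0
t: 4.55
tool_pos: [0.4858, 0.0958, 0.1378]
tcp_rot: [-0.0, 0.687, 0.726, -0.0]
contact_force: [0.0, 0.4, -0.7]
gripper_width: 0.0399
grasp_force: 0.0
t: 5.15
tool_pos: [0.4862, 0.0959, 0.1385]
tcp_rot: [0.0, 0.687, 0.726, 0.0]
contact_force: [-0.7, -0.1, 1.4]
gripper_width: 0.0012
grasp_force: 29.5
```

View pics/p5.png

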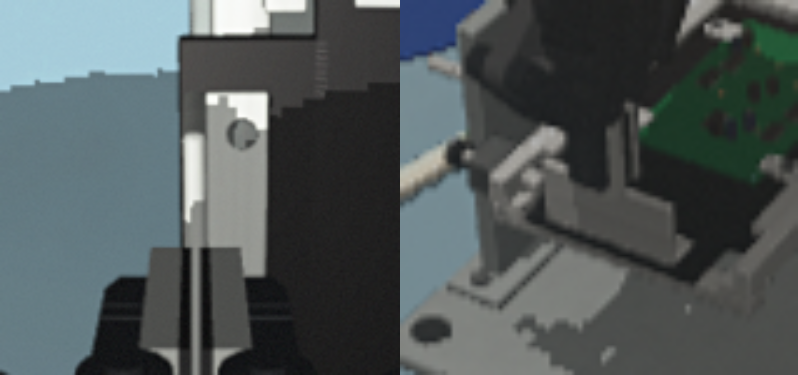

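The pinch is good: the front finger overlaps the tab's top in the right half, and the grip is 29.5 N. Now I pull towards the open end (tool −y).

```bash
python3 steer.py '[[0,-0.001,0,0,0,0],[0,-0.002,0,0,0,0],[0,-0.003,0,0,0,0],[0,-0.003,0,0,0,0]]'; python3 steer.py '[[0,-0.001,0,0,0,0],[0,-0.002,0,0,0,0],[0,-0.002,0,0,0,0]]'
```

```text
t: 5.65
tool_pos: [0.4837, 0.0959, 0.1385]
tcp_rot: [0.0, 0.687, 0.726, 0.001]
contact_force: [3.5, 0.1, -0.3]
gripper_width: 0.0017
grasp_force: 29.4
t: 5.95
tool_pos: [0.4833, 0.0961, 0.1386]
tcp_rot: [0.001, 0.687, 0.726, 0.002]
contact_force: [7.1, 1.1, -4.4]
gripper_width: 0.0012
grasp_force: 29.2
```

```bash
python3 steer.py '[[0,-0.001,0,0,0,0],[0,-0.002,0,0,0,0],[0,-0.002,0,0,0,0]]';  python3 steer.py '[[0,-0.001,0,0,0,0],[0,-0.002,0,0,0,0],[0,-0.002,0,0,0,0],[0,-0.002,0,0,0,0]]'
```

```text
t: 6.25
tool_pos: [0.483, 0.0965, 0.1388]
tcp_rot: [0.002, 0.687, 0.726, 0.003]
contact_force: [11.2, 3.2, -6.8]
gripper_width: 0.001
grasp_force: 29.1
t: 6.65
tool_pos: [0.4827, 0.0969, 0.1391]
tcp_rot: [0.003, 0.687, 0.726, 0.005]
contact_force: [14.8, 4.2, -8.9]
gripper_width: 0.0013
grasp_force: 29.0
```

The bolt holds: it took 15 N with only 3 mm of play. I'll relax the pull and compute the arc about the pivot, still holding the tab.

```bash
python3 steer.py '[[0,0.003,0,0,0,0],[0,0.0065,0,0,0,0],[0,0.0065,0,0,0,0]]'
python3 - <<'E'
from h import *
p=r.sense()["tool_pos"]; d=p-O; x=d[0]*np.cos(YAW)+d[1]*np.sin(YAW); z=p[2]-.13; print(x,z)
for t in np.arange(.1,1.21,.1): print(round(t,1),(x*np.cos(t)-z*np.sin(t)-x).round(4),-(x*np.sin(t)+z*np.cos(t)-z).round(4))
E
```

```text
t: 6.95
tool_pos: [0.4834, 0.0962, 0.1384]
tcp_rot: [-0.001, 0.687, 0.726, 0.0]
contact_force: [2.1, 2.8, 1.0]
gripper_width: 0.0011
grasp_force: 32.7
-0.08470500696182505 0.00840390325894158
0.1 -0.0004 0.0085
0.2 0.0 0.017
0.3 0.0013 0.0254
0.4 0.0034 0.0336
0.5 0.0063 0.0416
0.6 0.01 0.0493
0.7 0.0145 0.0565
0.8 0.0197 0.0633
0.9 0.0255 0.0695
1.0 0.0319 0.0751
1.1 0.0388 0.0801
1.2 0.0462 0.0843
```

```bash
python3 steer.py '[[0,0,0.0043,-0.05,0,0],[0,0,0.0085,-0.1,0,0],[0,0,0.0128,-0.15,0,0],[0,0,0.017,-0.2,0,0],[0,0.0005,0.0212,-0.25,0,0],[0,0.0013,0.0254,-0.3,0,0],[0,0.0013,0.0254,-0.3,0,0]]' - 40; python3 -c "
from h import *
s=r.sense();print(s['joint_pos'].round(2) if hasattr(s['joint_pos'],'round') else s['joint_pos'],s['wrist_torque'])"
```

```text
t: 7.65
tool_pos: [0.4846, 0.096, 0.1133]
tcp_rot: [0.103, 0.679, 0.718, 0.11]
contact_force: [3.6, 1.4, 0.4]
gripper_width: 0.0009
grasp_force: 35.9
[ 0.23  0.09 -0.52  0.66 -0.05  1.74] [ 0.40083826 -0.40562921  0.13107381]
```

```bash
cat >> h.py <<'E'
def board(th,C): # predicted pixel outline of board top at angle th, and green mask stats
    pts=[]
    for x,y in((-.028,.03),(.072,.03),(.072,-.03),(-.028,-.03)):
        z=-.004; pts.append(proj(C,st(x*np.cos(th)-z*np.sin(th),y,.13+x*np.sin(th)+z*np.cos(th))))
    return np.array(pts).round(0)
def green(C,a=(230,190,360,320)):
    g=cv2.inRange(cv2.cvtColor(C["color"],cv2.COLOR_BGR2HSV),(50,80,40),(85,255,255))
    n,_,s,c=cv2.connectedComponentsWithStats(g); return [(s[i].tolist(),c[i].round(0).tolist()) for i in range(1,n) if s[i,4]>60]
E
python3 - <<'E'
from h import *
C=vision.read_camera("scene"); print(green(C))
for t in(0,.3): b=board(t,C); print(t,b.min(0),b.max(0))
E
```

```text
[([393, 122, 25, 23, 271], [405.0, 133.0]), ([563, 129, 27, 24, 299], [576.0, 140.0]), ([389, 154, 22, 27, 214], [398.0, 164.0]), ([552, 156, 25, 27, 312], [563.0, 168.0]), ([268, 207, 52, 46, 1036], [294.0, 229.0]), ([323, 229, 19, 13, 168], [333.0, 236.0]), ([68, 273, 60, 26, 858], [99.0, 286.0])]
0 [267. 214.] [319. 248.]
0.3 [268. 206.] [319. 251.]
```

The board's outline matches 0.3 rad, so the cradle is turning with the tool. I'll carry on with the same arc; in tool axes the rows repeat.

```bash
python3 steer.py '[[0,0,0.0043,-0.05,0,0],[0,0,0.0085,-0.1,0,0],[0,0,0.0128,-0.15,0,0],[0,0,0.017,-0.2,0,0],[0,0.0005,0.0212,-0.25,0,0],[0,0.0013,0.0254,-0.3,0,0],[0,0.0024,0.0295,-0.35,0,0],[0,0.0034,0.0336,-0.4,0,0],[0,0.0034,0.0336,-0.4,0,0]]' - 40; python3 -c "
from h import *
s=r.sense();print(s['joint_pos'])
C=vision.read_camera('scene'); print(green(C)[4:])
for t in(.6,.7,.8): b=board(t,C); print(t,b.min(0),b.max(0))"
```

```text
t: 8.6
tool_pos: [0.4977, 0.0965, 0.0814]
tcp_rot: [0.236, 0.646, 0.682, 0.249]
contact_force: [-0.8, 0.6, 4.0]
gripper_width: 0.0008
grasp_force: 37.6
[ 0.28225218  0.06674008 -0.96121356 -0.14393599 -0.14552447  1.74555891]
[([270, 199, 48, 55, 1252], [293.0, 226.0]), ([322, 229, 20, 13, 198], [332.0, 235.0]), ([68, 273, 60, 26, 857], [98.0, 286.0])]
0.6 [270. 200.] [317. 252.]
0.7 [270. 198.] [316. 253.]
0.8 [271. 197.] [315. 253.]
```

```bash
python3 steer.py '[[0,0,0.0043,-0.05,0,0],[0,0,0.0085,-0.1,0,0],[0,0,0.0085,-0.1,0,0]]' - 40; python3 -c "
from h import *
s=r.sense();print(s['joint_pos'])"; python3 steer.py '[[0,0,0,0,0,0],[0,0,0,0,0,0],[0,0,0,0,0,0]]' 0.025;  python3 steer.py '[[0,0,-0.01,0,0,0],[0,0,-0.03,0,0,0],[0,0,-0.05,0,0,0],[0,0,-0.08,0,0,0],[0,0,-0.11,0,0,0],[0,0,-0.13,0,0,0],[0,0,-0.13,0,0,0]]'; python3 -c "
from h import *
s=r.sense();print(s['joint_pos'])
C=vision.read_camera('scene'); print(green(C)[4:])
for t in(.7,.8): b=board(t,C); print(t,b.min(0),b.max(0))
c,sn=np.cos,np.sin
for t in(.75,.8): print(t,'bar',st(.0915*c(t)+.008*sn(t),0,.13+.0915*sn(t)-.008*c(t)))
print(delta(s['tool_pos'],att(0)))"
```

```text
t: 8.95
tool_pos: [0.503, 0.0968, 0.0742]
tcp_rot: [0.267, 0.633, 0.669, 0.282]
contact_force: [-2.0, 2.2, 5.0]
gripper_width: 0.0006
grasp_force: 38.0
[ 0.29576949  0.13990695 -1.06074216 -0.412695   -0.17151179  1.74014596]
t: 9.25
tool_pos: [0.5036, 0.0964, 0.0753]
tcp_rot: [0.268, 0.633, 0.669, 0.282]
contact_force: [0.1, 0.6, -0.2]
gripper_width: 0.0252
grasp_force: 0.0
t: 9.95
tool_pos: [0.4102, 0.0919, 0.1684]
tcp_rot: [0.268, 0.633, 0.668, 0.285]
contact_force: [-0.3, 0.9, 0.9]
gripper_width: 0.0248
grasp_force: 0.0
[ 0.40787177 -0.37850587 -1.05433592  0.12208994 -0.25017372  1.82134543]
[([271, 198, 46, 56, 1261], [293.0, 225.0]), ([322, 229, 20, 13, 203], [332.0, 235.0]), ([68, 273, 60, 26, 860], [99.0, 286.0])]
0.7 [270. 198.] [316. 253.]
0.8 [271. 197.] [315. 253.]
0.75 bar [0.64029316 0.10498014 0.18651644]
0.8 bar [0.63738244 0.10481989 0.19006443]
[-0.0001, 0.0, -0.0009, 0.8039, -0.0015, 0.0]
```

```bash
python3 -c "
from h import *
for q in((.5,.1,.27),(.6,.1,.27),(.69,.107,.27),(.69,.107,.18)): print(q,delta(q,att(0)))"
```

```text
(0.5, 0.1, 0.27) [0.0031, 0.1357, -0.0066, 0.8039, -0.0015, 0.0]
(0.6, 0.1, 0.27) [-0.0024, 0.205, 0.0653, 0.8039, -0.0015, 0.0]
(0.69, 0.107, 0.27) [-0.0004, 0.2676, 0.1303, 0.8039, -0.0015, 0.0]
(0.69, 0.107, 0.18) [-0.0005, 0.2028, 0.1928, 0.8039, -0.0015, 0.0]
```

```bash
python3 steer.py '[[0,0.03,-0.02,0.13,0,0],[0.002,0.06,-0.025,0.27,0,0],[0.002,0.09,-0.02,0.4,0,0],[0.002,0.115,-0.01,0.53,0,0],[0.003,0.136,-0.007,0.67,0,0],[0,0.165,0.025,0.804,0,0],[-0.002,0.19,0.05,0.804,0,0],[-0.002,0.215,0.076,0.804,0,0],[-0.002,0.24,0.102,0.804,0,0],[0,0.268,0.13,0.804,0,0],[0,0.268,0.13,0.804,0,0],[0,0.268,0.13,0.804,0,0]]' 0.0; python3 steer.py '[[0,0,0.02,0,0,0],[0,0,0.04,0,0,0],[0,0,0.06,0,0,0],[0,0,0.08,0,0,0],[0,0,0.09,0,0,0],[0,0,0.09,0,0,0]]'; python3 -c "
from h import *
print(r.sense()['joint_pos'])
C=vision.read_camera('scene'); print(green(C)[4:])"
```

```text
t: 11.2
tool_pos: [0.691, 0.1065, 0.2612]
tcp_rot: [-0.004, 0.688, 0.726, -0.004]
contact_force: [-0.7, -0.4, 0.5]
gripper_width: 0.0002
grasp_force: 0.0
t: 11.8
tool_pos: [0.6878, 0.1067, 0.1766]
tcp_rot: [-0.002, 0.687, 0.726, -0.003]
contact_force: [0.3, 0.7, -0.5]
gripper_width: 0.0001
grasp_force: 0.0
[1.53677545e-01 6.76079991e-01 5.76274305e-01 1.47796525e+00
 4.62077322e-04 1.66957503e+00]
[([271, 198, 46, 56, 1226], [293.0, 225.0]), ([322, 229, 20, 13, 192], [332.0, 235.0]), ([68, 273, 60, 26, 858], [98.0, 286.0])]
```

```bash
python3 steer.py '[[0,-0.005,0.008,0,0,0],[0,-0.015,0.006,0,0,0],[0,-0.022,0.004,0,0,0],[0,-0.027,0,0,0,0],[0,-0.032,-0.004,0,0,0],[0,-0.037,-0.008,0,0,0],[0,-0.042,-0.012,0,0,0],[0,-0.047,-0.016,0,0,0],[0,-0.052,-0.019,0,0,0],[0,-0.057,-0.022,0,0,0],[0,-0.057,-0.022,0,0,0]]'; python3 -c "
from h import *
C=vision.read_camera('scene'); print(green(C)[4:])
for t in(.8,1.,1.2,1.4,1.6): b=board(t,C); print(t,b.min(0),b.max(0))"
```

```text
t: 12.95
tool_pos: [0.6324, 0.1039, 0.2005]
tcp_rot: [-0.001, 0.687, 0.726, -0.001]
contact_force: [0.4, -0.1, 0.1]
gripper_width: 0.0001
grasp_force: 0.0
[([271, 198, 46, 56, 1227], [293.0, 225.0]), ([322, 229, 20, 13, 192], [331.0, 235.0]), ([68, 273, 60, 26, 859], [99.0, 286.0])]
0.8 [271. 197.] [315. 253.]
1.0 [272. 195.] [312. 253.]
1.2 [274. 195.] [309. 252.]
1.4 [275. 196.] [305. 251.]
1.6 [274. 199.] [302. 249.]
```

No contact: I rose too early and the tips passed just over the bar. I'll go back, lower, and push level first.

```bash
python3 steer.py '[[0,0.02,-0.005,0,0,0],[0,0.045,-0.005,0,0,0],[0,0.055,0,0,0,0],[0,0.055,0.015,0,0,0],[0,0.055,0.03,0,0,0],[0,0.055,0.042,0,0,0],[0,0.055,0.042,0,0,0]]'; python3 steer.py '[[0,-0.01,0,0,0,0],[0,-0.018,0,0,0,0],[0,-0.024,0,0,0,0],[0,-0.029,0,0,0,0],[0,-0.034,0,0,0,0],[0,-0.039,-0.003,0,0,0],[0,-0.044,-0.006,0,0,0],[0,-0.044,-0.006,0,0,0]]'; python3 -c "
from h import *
C=vision.read_camera('scene'); print(green(C)[4:])"
```

```text
t: 13.7
tool_pos: [0.6861, 0.1067, 0.1546]
tcp_rot: [-0.003, 0.687, 0.726, -0.003]
contact_force: [-0.2, 0.0, -0.5]
gripper_width: -0.0
grasp_force: 0.0
t: 14.5
tool_pos: [0.6516, 0.105, 0.1704]
tcp_rot: [0.006, 0.688, 0.726, 0.007]
contact_force: [12.2, 0.7, 10.5]
gripper_width: 0.0005
grasp_force: 6.1
[([272, 196, 43, 58, 1241], [293.0, 224.0]), ([322, 229, 20, 13, 197], [331.0, 235.0]), ([68, 273, 60, 26, 858], [99.0, 286.0])]
```

There is contact at the wrong place: the finger's shoulder rests on the bar corner, giving a 10 N upward force. I'll back off a little, raise 25 mm so that only the last ~10 mm of the fingertips bears on the bar, and follow the arc.

```bash
python3 steer.py '[[0,0.012,0,0,0,0],[0,0.012,-0.0125,0,0,0],[0,0.012,-0.0245,0,0,0],[0,0.0055,-0.0245,0,0,0],[0,0,-0.031,0,0,0],[0,-0.005,-0.034,0,0,0],[0,-0.01,-0.0385,0,0,0],[0,-0.015,-0.042,0,0,0],[0,-0.015,-0.042,0,0,0]]'; python3 -c "
from h import *
C=vision.read_camera('scene'); print(green(C)[4:])"
```

```text
t: 15.45
tool_pos: [0.6284, 0.1037, 0.2068]
tcp_rot: [-0.001, 0.687, 0.726, -0.001]
contact_force: [0.1, -0.0, -0.0]
gripper_width: 0.0002
grasp_force: 0.0
[([272, 196, 43, 58, 1240], [293.0, 224.0]), ([322, 229, 20, 13, 197], [331.0, 235.0]), ([68, 273, 60, 26, 857], [98.0, 286.0])]
```

```bash
python3 steer.py '[[0,0.02,0,0,0,0],[0,0.03,0.01,0,0,0],[0,0.03,0.02,0,0,0],[0,0.03,0.02,0,0,0]]' | head -2
python3 - <<'E'
from h import *
C=vision.read_camera("scene"); W=vision.read_camera("wrist"); p=r.sense()["tool_pos"]; print(p)
for t in(.8,.9,1.):
  for n,(x,z) in dict(OU=(.0965,-.016),IU=(.0865,-.016),OT=(.0965,0)).items():
    q=lambda y:st(x*np.cos(t)-z*np.sin(t),y,.13+x*np.sin(t)+z*np.cos(t)); print(t,n,q(0).round(4),np.round(proj(C,q(.062)),1),np.round(proj(C,q(-.062)),1))
cv2.imwrite("pics/last.png",np.vstack([cv2.resize(C["color"][160:285,225:392],(800,598),interpolation=cv2.INTER_CUBIC)]))
E
```

```text
t: 15.9
tool_pos: [0.657, 0.105, 0.182]
[0.65763066 0.1052127  0.18439049]
0.8 OU [0.6466 0.1053 0.1881] [282.1 183. ] [335.6 199.5]
0.8 IU [0.6396 0.1049 0.1809] [280.4 187.5] [333.8 204.3]
0.8 OT [0.6351 0.1047 0.1992] [278.9 180.7] [333.1 197.4]
0.9 OU [0.6404 0.105  0.1956] [280.4 181.1] [334.3 197.7]
0.9 IU [0.6342 0.1046 0.1878] [278.8 185.8] [332.7 202.6]
0.9 OT [0.6279 0.1043 0.2056] [276.9 179.5] [331.5 196.3]
1.0 OU [0.6335 0.1046 0.2026] [278.4 179.6] [332.8 196.3]
1.0 IU [0.6281 0.1043 0.1941] [277.1 184.4] [331.3 201.3]
1.0 OT [0.6201 0.1039 0.2112] [274.6 178.8] [329.7 195.7]
```

View pics/last.png

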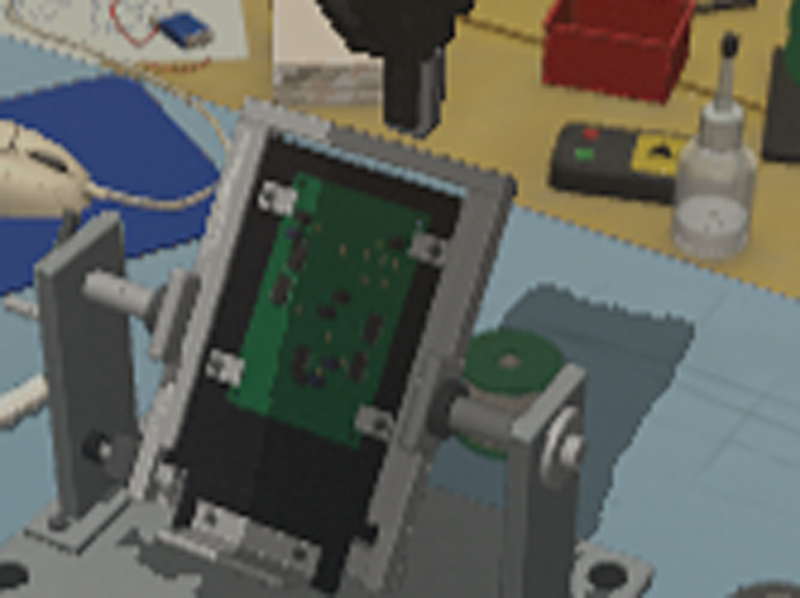

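The picture shows the carrier still bolted at a tilt of ~0.87 rad. The closed fingertips end at about (410,132), which is scene pixel (310.6,187.6), behind and above the far bar. I'll convert that to the tip's height.

Run:
```python
from h import *
C=vision.read_camera("scene"); p=r.sense()["tool_pos"]; print(p)
for dz in(-.03,-.02,-.01,0,.01,.019): print(dz,np.round(proj(C,p-[0,0,dz]),1), np.round(proj(C,p+[-.007,-.011,-dz]),1))
```

```text
[0.65804982 0.10526825 0.18525761]
-0.03 [311.4 176.9] [314.2 179.9]
-0.02 [311.4 181.3] [314.1 184.3]
-0.01 [311.3 185.6] [314.1 188.6]
0 [311.3 189.8] [314.  192.9]
0.01 [311.2 194. ] [313.9 197.2]
0.019 [311.1 197.8] [313.8 200.9]
```

```bash
python3 steer.py '[[0,0,0.006,0,0,0],[0,0,0.011,0,0,0],[0,-0.006,0.011,0,0,0],[0,-0.012,0.009,0,0,0],[0,-0.018,0.005,0,0,0],[0,-0.024,0,0,0,0],[0,-0.030,-0.004,0,0,0],[0,-0.036,-0.008,0,0,0],[0,-0.036,-0.008,0,0,0]]'; python3 -c "
from h import *
C=vision.read_camera('scene'); print(green(C)[4:])"
```

```text
t: 16.95
tool_pos: [0.6219, 0.1034, 0.1949]
tcp_rot: [-0.001, 0.687, 0.726, -0.001]
contact_force: [0.1, -0.6, 0.9]
gripper_width: 0.0
grasp_force: 0.4
[([275, 196, 34, 56, 1073], [291.0, 223.0]), ([321, 229, 21, 13, 204], [331.0, 235.0]), ([68, 273, 60, 26, 859], [99.0, 286.0])]
```

The cradle is at 1.2 rad with the bar on the fingertips. I'll follow the arc over the top.

```bash
python3 steer.py '[[0,-0.004,-0.002,0,0,0],[0,-0.008,-0.0037,0,0,0],[0,-0.0125,-0.0055,0,0,0],[0,-0.017,-0.0075,0,0,0],[0,-0.021,-0.009,0,0,0],[0,-0.025,-0.0105,0,0,0],[0,-0.029,-0.012,0,0,0],[0,-0.033,-0.013,0,0,0],[0,-0.037,-0.0145,0,0,0],[0,-0.041,-0.016,0,0,0],[0,-0.045,-0.017,0,0,0],[0,-0.05,-0.017,0,0,0],[0,-0.054,-0.017,0,0,0],[0,-0.054,-0.017,0,0,0]]'; python3 -c "
from h import *
C=vision.read_camera('scene'); print(green(C)[4:])
for t in(1.5,1.6,1.7,1.8,2.): b=board(t,C); print(t,b.min(0),b.max(0))"
```

```text
t: 18.4
tool_pos: [0.5684, 0.1003, 0.2112]
tcp_rot: [-0.001, 0.687, 0.726, -0.002]
contact_force: [2.6, 0.2, -1.0]
gripper_width: -0.0
grasp_force: 1.3
[([271, 203, 33, 44, 551], [288.0, 225.0]), ([321, 229, 21, 13, 198], [331.0, 235.0]), ([68, 273, 60, 26, 858], [98.0, 286.0])]
1.5 [276. 197.] [304. 250.]
1.6 [274. 199.] [302. 249.]
1.7 [272. 200.] [303. 248.]
1.8 [270. 203.] [304. 247.]
2.0 [266. 208.] [305. 245.]
```

```bash
python3 steer.py '[[0,-0.006,0,0,0,0],[0,-0.011,0,0,0,0],[0,-0.015,0.0015,0,0,0],[0,-0.019,0.003,0,0,0],[0,-0.0235,0.005,0,0,0],[0,-0.028,0.007,0,0,0],[0,-0.0325,0.009,0,0,0],[0,-0.037,0.0115,0,0,0],[0,-0.041,0.014,0,0,0],[0,-0.045,0.017,0,0,0],[0,-0.049,0.0195,0,0,0],[0,-0.053,0.0225,0,0,0],[0,-0.053,0.0225,0,0,0]]'; python3 -c "
from h import *
C=vision.read_camera('scene'); print(green(C)[4:])
T=vision.read_camera('top'); 
for t in(2.2,2.3,2.4): b=board(t,C); print(t,b.min(0),b.max(0))"
```

```text
t: 19.75
tool_pos: [0.515, 0.0974, 0.1892]
tcp_rot: [-0.002, 0.687, 0.726, -0.002]
contact_force: [0.0, 1.0, 4.4]
gripper_width: 0.0001
grasp_force: 1.7
[([321, 229, 21, 13, 151], [333.0, 234.0]), ([68, 273, 60, 26, 858], [99.0, 286.0])]
2.2 [263. 214.] [306. 242.]
2.3 [261. 217.] [307. 241.]
2.4 [259. 221.] [307. 239.]
```

```bash
python3 steer.py '[[0,-0.0035,0.003,0,0,0],[0,-0.007,0.006,0,0,0],[0,-0.0105,0.009,0,0,0],[0,-0.014,0.013,0,0,0],[0,-0.017,0.017,0,0,0],[0,-0.020,0.021,0,0,0],[0,-0.023,0.025,0,0,0],[0,-0.026,0.029,0,0,0],[0,-0.028,0.033,0,0,0],[0,-0.030,0.037,0,0,0],[0,-0.032,0.041,0,0,0],[0,-0.034,0.045,0,0,0],[0,-0.034,0.045,0,0,0]]';python3 steer.py '[[0,-0.001,0.003,0,0,0],[0,-0.002,0.006,0,0,0],[0,-0.003,0.009,0,0,0],[0,-0.003,0.009,0,0,0]]'
```

```text
t: 21.15
tool_pos: [0.4802, 0.0955, 0.1429]
tcp_rot: [-0.002, 0.687, 0.726, -0.003]
contact_force: [1.0, 0.7, 2.1]
gripper_width: -0.0002
grasp_force: 0.5
t: 21.55
tool_pos: [0.4781, 0.0954, 0.1342]
tcp_rot: [-0.002, 0.687, 0.726, -0.002]
contact_force: [0.1, 1.6, 0.8]
gripper_width: -0.0002
grasp_force: 0.6
```

Press further until the stop resists.

```bash
python3 steer.py '[[0,0,0.002,0,0,0],[0,0,0.004,0,0,0],[0,0,0.004,0,0,0]]' | sed -n '2p;4p';python3 steer.py '[[0,0,0.002,0,0,0],[0,0,0.004,0,0,0],[0,0,0.004,0,0,0]]'| sed -n '2p;4p'
```

```text
tool_pos: [0.478, 0.0954, 0.1329]
contact_force: [-6.2, -0.9, 17.7]
tool_pos: [0.4782, 0.0954, 0.1327]
contact_force: [-13.7, -3.4, 41.4]
```

The stop is reached: 41 N of resistance with no further travel, and the tip at z≈0.143 (expected 0.146). I'll retract and check.

```bash
python3 steer.py '[[0,0,-0.012,0,0,0],[0,0,-0.04,0,0,0],[0,0,-0.08,0,0,0],[0,0,-0.12,0,0,0],[0,-0.04,-0.13,0,0,0],[0,-0.08,-0.13,0,0,0],[0,-0.12,-0.13,0,0,0],[0,-0.12,-0.13,0,0,0],[0,-0.12,-0.13,0,0,0]]'
python3 - <<'E'
from h import *
C=vision.read_camera("scene"); T=vision.read_camera("top"); print("green",green(C)[4:]); print(green(T))
# metal/black brightness sampled along stand x on the upside-down underside, y=0 and rails y=.057
for n,c in(("scene",C),("top",T)):
  for y in(0,.057): print(n,y,[int(c["color"][tuple(np.round(proj(c,st(x/1000,y,.146))[::-1]).astype(int))].mean()) for x in range(-104,100,6)])
E
```

```text
t: 23.05
tool_pos: [0.3587, 0.0888, 0.2571]
tcp_rot: [-0.001, 0.687, 0.726, -0.002]
contact_force: [1.0, -0.6, 0.7]
gripper_width: 0.0
grasp_force: 0.0
green [([260, 223, 45, 31, 748], [282.0, 238.0]), ([322, 229, 20, 13, 182], [332.0, 236.0]), ([68, 273, 60, 26, 856], [99.0, 286.0])]
[([292, 9, 20, 19, 109], [299.0, 19.0]), ([283, 172, 25, 26, 465], [295.0, 184.0]), ([195, 216, 8, 19, 102], [199.0, 226.0]), ([266, 242, 34, 54, 1622], [283.0, 268.0]), ([98, 342, 55, 47, 1369], [125.0, 365.0])]
scene 0 [76, 87, 98, 34, 33, 39, 42, 49, 60, 59, 60, 60, 60, 61, 60, 60, 61, 61, 61, 34, 35, 41, 41, 40, 41, 41, 42, 39, 33, 74, 116, 152, 145, 143]
scene 0.057 [125, 158, 155, 160, 150, 154, 154, 161, 153, 153, 154, 153, 158, 151, 151, 169, 161, 162, 164, 165, 175, 176, 157, 160, 162, 161, 174, 171, 140, 83, 124, 153, 147, 139]
top 0 [79, 79, 102, 91, 28, 29, 29, 42, 35, 36, 50, 62, 60, 62, 62, 59, 60, 62, 61, 58, 60, 55, 52, 52, 52, 51, 49, 50, 50, 132, 173, 127, 56, 87]
top 0.057 [132, 132, 185, 175, 183, 183, 184, 182, 183, 185, 182, 185, 184, 185, 186, 185, 181, 183, 185, 183, 183, 183, 181, 186, 180, 177, 180, 177, 178, 162, 168, 127, 133, 135]
```

The underside is up (green visible through the window, rails level), the carrier is in place, the reel and pen are at unchanged pixels, and the robot is clear.

```bash
python3 -c "
from h import *
print(r.sense()['t'],job.sign_off())"
```

```text
the job is handed in; nothing more can be done
23.15 None
```

I handed the job in at 23.15 s: the bolt held a 15 N pull with the cradle level, and the cradle then turned half a turn onto its other stop with the carrier in it; the reel and pen had not moved, the jar was not re-measured afterwards, and no verdict came back.

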